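# Set a mantle heater's power fader to its set-point flag

### The job

Two heating-mantle power controllers stand on the bench, one with an orange fader grip and one with a blue one. Slide the orange grip along its slot until the white line on it is level with the green flag beside that slot, then let go. Leave the blue fader where it is.

Things in the scene. Friction and masses are not known exactly. Their poses are not given: they have to be found in the camera images.
- orange_unit: fixed grey box of the orange controller: 80 (x) by 180 (y) by 35 mm high, dark grey top with a white tick scale, an orange tag and a straight slot along its y axis. Origin: centre of its underside; x away from the robot, turned up to 20 degrees either way. The grip's centre travels from y = -60 to +60 mm, above x = 0. May stand left or right of the blue one.
- orange_grip (a point): centre of the top of the orange grip, 71 mm above the bench. An upright block with a white line across its top, 24 mm across the slot (x), 18 mm along it (y), from 3 to 36 mm above the box's top. Slides along y against about 1.5 N of friction and stays where left; it starts 0 to 25 mm from the -y end and must go toward +y.
- orange_flag: green flat pointer, 3 mm thick, fixed on the orange box's top beside the slot, on the side away from the robot. Origin: 1 mm behind its pointed tip, 35 mm above the bench, 24.5 mm from the slot's centre line; x away from the slot, y along it. It reaches 13.5 mm beyond its origin in x, 6 mm either way in y. The grip is right when it has the same y as this origin.
- blue_grip (a point): centre of the top of the blue grip, 71 mm above the bench, on the other controller, which is alike but for its blue grip and tag and has a green flag of its own; not to be moved.

How it is judged:
By the outcome, as a careful person would: the job done as asked, in the order asked, and still so for the second after the job is handed in, with the robot touching nothing.
It also fails if it takes over 32 s, if anything falls off the work surface, if the arm or the gripper's body presses on something with over 40 N, if the wrist force passes 120 N, or if a joint passes its speed limit or range.

### The arm

A 7-joint arm with a two-finger parallel gripper is mounted at the origin on a cart in front of the work surface, level with it; the furniture and walls round the work are solid. World frame = base frame: x ahead of the robot, y to its left, z up, the work surface at z = 0. Lengths are in m, angles in rad, forces in N, time in s.
With the tool pointing down it reaches from about 0.375 to 0.925 m from the base axis. Payload 3.1 kg.
Tool frame: the origin (TCP) lies between the finger pads; the fingertips stand 19 mm ahead of it and the grasp point (between the pads) is the TCP; z points along the fingers, y is the line along which they close (so a half turn about z gives the same grasp; the last joint's range is limited). The gripper opens to 85 mm and grips with 20 to 120 N. Pads are 22 mm wide; open, the fingers measure 114 mm over their backs; the gripper's body (76 mm by 85 mm) begins 54 mm behind the grasp point. The pads swing forward as they close: fully open they stand 13 mm farther back than shut.
Start: joints at [-1.43, 0.383, 0.044, 1.598, -0.018, 1.161, -0.05], TCP at [0.154, 0.632, 0.25] pointing down, gripper open.
Joint ranges: [-2.61, 2.61], [-0.41, 2.15], [-1.48, 1.57], [0, 2.5], [-1.57, 4.71], [0.05, 1.97], [-2.85, 2.85]. Speed limits (rad/s): [2.79, 2.79, 3.14, 3.14, 3.14, 3.14, 3.14].

### API

Orientations are given as a unit quaternion [x, y, z, w].
In Python, from bench import move_ptp, movel, move_j, move_gripper, pause, inverse_kinematics, read_camera, camera_params, MotionError, sign_off, look_for, tip_of, read_time_s, read_qpos, read_joint_vel, read_effort, read_eef_pos, read_tcp_rot, read_ft_force, read_ft_torque, read_finger_gap, read_grasp_force gives the robot as it stands. Calls block until the motion is done:
- move_ptp(position, orientation): joint-space move of the TCP to a pose.
- movel(position, orientation=None, speed=0.15): straight line of the TCP; orientation=None keeps the orientation; speed is the mean speed in m/s.
- move_j(angles): joint-space move.
- move_gripper(opening, effort=None): finger opening in m; effort is the grip in N (None keeps the last); returns when the fingers have stopped.
- pause(seconds).
- inverse_kinematics(position, orientation): joint angles nearest the present ones, or None.
- read_camera(name): name is "scene" or "top" or "wrist"; returns the picture (480x640x3 uint8, red, green, blue); there is no depth.
- camera_params(name): a dict with "K" (3x3 intrinsics, pixels), "dist_coeffs" ([k1, k2, p1, p2, k3] as OpenCV has them; the pictures are not rectified), "camera_from_world" (4x4, takes a point from world to camera coordinates). Camera axes: x right, y down, z forward; pixel columns grow to the right and rows downward; lengths in m; the calibration is good to about 2 mm. A picture is of the moment at which its call begins: read the wrist's pose just before it. camera_params takes no time and is no camera call; for the wrist camera it gives the pose at the moment of the call.
A pose or a line that the arm cannot do raises MotionError and nothing moves.
- sign_off(): hands the job in; it is judged then, once.
Trained networks look in the newest picture that a camera, given by its name, has taken for a name from the list of things; names that differ only in an ending like _2 or _b are one class to them, and where a whole thing is asked for, a point or a joint stands for the part that bears it (a point fixed in the world has none). Each returns a list of dicts, best first, with "confidence" (0 to 1); they miss things now and then, are a little off and sometimes report something else, mostly with a low value. They report only what shows in the picture. A call takes as long as a camera call.
- look_for(camera, name): "at" ([column, row] in pixels, amid what is visible of it).
- tip_of(camera, name): "at" ([column, row] in pixels: a listed point, or the origin of a listed thing).
Readings, each from a call of its own:
- read_time_s(): time.
- read_qpos(): joint angles.
- read_joint_vel(): joint speeds.
- read_effort(): joint torques, N m.
- read_eef_pos(): TCP position.
- read_tcp_rot(): TCP orientation.
- read_ft_force(): force on the tool from outside, world axes, zero at the start.
- read_ft_torque(): the same for the moment, N m.
- read_finger_gap(): finger opening in m.
- read_grasp_force(): force on a finger pad.
Only numpy, scipy, OpenCV 4.12 (cv2) and the standard library are available. Lean on these libraries where they do the work, as an engineer would, in place of code of your own. Each camera call takes 0.05 s, during which the arm holds its last target. There are 200 camera calls.

## Working session

There is one attempt and no reset: what is moved stays moved. The work goes in short steps, each a Python script; the robot and the scene stay as the last script left them, time stands still between calls to the robot, and variables do not carry over. Pictures are saved under pics/ and viewed, at most 10 in all, crops included, and the job is handed in when it is done.

```bash
mkdir -p pics; cat > h.py <<'E'
import numpy as np, cv2
from bench import *
def snap(cam,fn=None):
    p=camera_params(cam); im=read_camera(cam)
    if fn: cv2.imwrite('pics/'+fn,im[:,:,::-1])
    return im,p
def ray(p,uv,z):
    K=np.array(p['K']);d=np.array(p['dist_coeffs']);T=np.array(p['camera_from_world'])
    n=cv2.undistortPoints(np.array([[uv]],float),K,d)[0,0]
    R=T[:3,:3];c=-R.T@T[:3,3];v=R.T@np.array([n[0],n[1],1])
    return c+v*(z-c[2])/v[2]
Z={'orange_grip':.071,'blue_grip':.071,'orange_flag':.035,'orange_unit':0.0}
def find(cam,p,names=Z):
    for n in names:
        for r in tip_of(cam,n)[:3]:
            print(cam,n,round(r['confidence'],2),np.round(r['at'],1),np.round(ray(p,r['at'],Z[n]),4))
E
python3 - <<'E'
from h import *
print(read_time_s(),read_tcp_rot())
ims=[]
for c in('top','scene'):
    im,p=snap(c,c+'0.png'); find(c,p)
E
```

```text
0.0 [ 1.19090103e-01  9.92882553e-01 -1.33222168e-03 -8.94908659e-05]
top orange_grip 0.67 [261.1 246.7] [ 0.5033 -0.1276  0.071 ]
top blue_grip 0.63 [369.6 263. ] [ 0.4829 -0.2936  0.071 ]
top orange_flag 0.6 [206.5 239.5] [ 0.5153 -0.0352  0.035 ]
top orange_unit 0.79 [230.4 253.9] [ 0.4954 -0.0684  0.    ]
top orange_unit 0.48 [370.6 264.8] [ 0.4837 -0.3008  0.    ]
scene orange_grip 0.73 [284.3 259.1] [ 0.502 -0.116  0.071]
scene blue_grip 0.71 [373.2 227.5] [ 0.49   -0.2911  0.071 ]
scene orange_flag 0.75 [284.7 258.1] [ 0.5326 -0.1316  0.035 ]
scene orange_flag 0.52 [236.6 282.2] [ 0.5244 -0.034   0.035 ]
scene orange_unit 0.7 [263.5 297.8] [ 0.4965 -0.0691  0.    ]
```

View pics/top0.png

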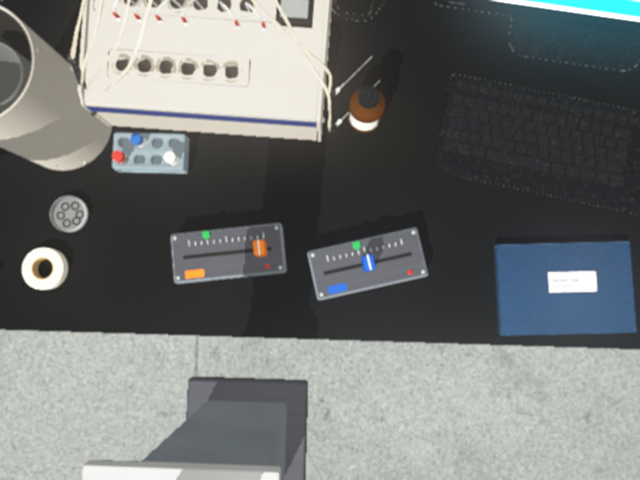

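View pics/scene0.png

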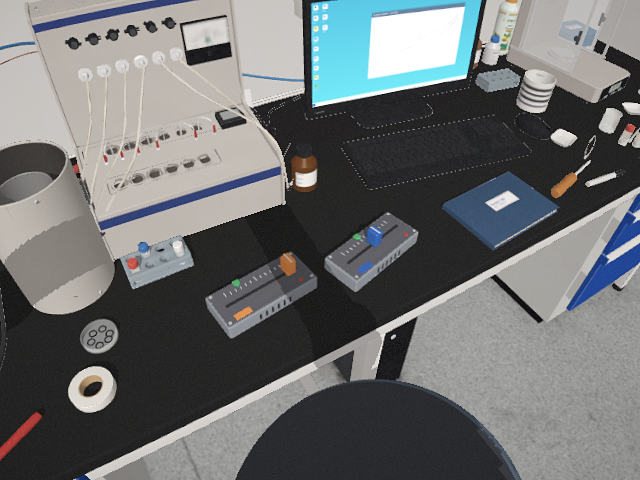

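The top view shows the orange unit at about (230,253), its grip at (261,247) and its flag at (206,236). The scene view shows the same, with the +y end on the left. The blue unit is to the right. Next I'll hover over the orange unit and look from close by.

```bash
cat >> h.py <<'E'
def quat(psi): return [-np.sin(psi/2),np.cos(psi/2),0,0]
E
python3 - <<'E'
from h import *
move_ptp([0.47,-0.08,0.25],quat(0.06)); print(read_time_s(),read_qpos())
im,p=snap('wrist','w0.png'); find('wrist',p)
T=np.array(p['camera_from_world']);print(-T[:3,:3].T@T[:3,3])
E
```

```text
3.2417 [-0.91863239  0.04335869  1.04078087  2.03712078 -0.04222395  1.08263328
  1.77422715]
wrist orange_grip 0.7 [270.9 252.3] [ 0.5031 -0.1226  0.071 ]
wrist orange_flag 0.41 [359.7 258.6] [ 0.5166 -0.035   0.035 ]
wrist orange_unit 0.6 [332.8 231.5] [ 0.4986 -0.0632  0.    ]
[ 0.3992157 -0.0827928  0.3741679]
```

View pics/w0.png

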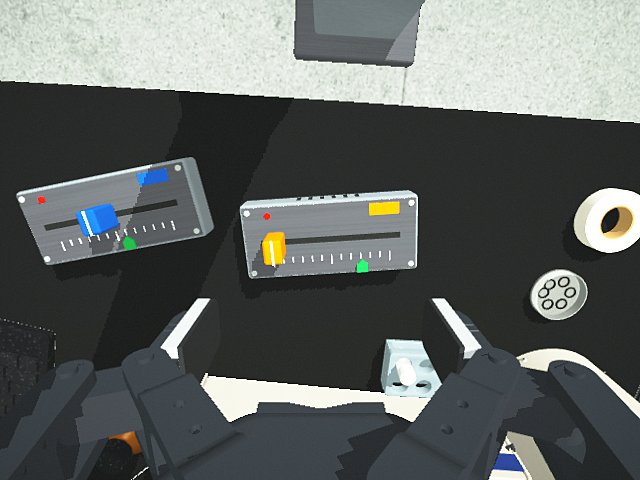

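The wrist view shows the orange grip at about (272,250), the green flag at (362,266) and the box screws at its corners. I'll refine the slot axis and the flag from the box outline and the green blob.

```bash
cat >> h.py <<'E'
def blob(im,lo,hi,win):
    c0,c1,r0,r1=win
    m=cv2.inRange(cv2.cvtColor(im,cv2.COLOR_RGB2HSV),lo,hi)[r0:r1,c0:c1]
    r,c=np.nonzero(m); return np.array([c.mean()+c0,r.mean()+r0]),len(r)
E
python3 - <<'E'
from h import *
im=cv2.imread('pics/w0.png')[:,:,::-1].copy(); p=camera_params('wrist')
uv,n=blob(im,(45,120,80),(80,255,255),(345,380,250,285)); f=ray(p,uv,.0365); print('flag',uv,n,f)
s=[ray(p,u,.035) for u in [(265,241),(400,235),(253,273),(412,267)]]
for a,b in((0,1),(2,3)):
    d=s[b]-s[a]; print(s[a],s[b],'yaw',np.arctan2(-d[0],d[1]),np.hypot(*d[:2]))
cv2.imwrite('pics/w0c.png',cv2.resize(im[180:300,230:430,::-1],None,fx=4,fy=4,interpolation=cv2.INTER_CUBIC))
E
```

```text
flag [361.85826772 266.36220472] 127 [ 0.52420291 -0.03282426  0.0365    ]
[ 0.50323297 -0.13426687  0.035     ] [0.48842624 0.00300714 0.035     ] yaw 0.10744720949510284 0.13807024108666746
[ 0.53923093 -0.14637547  0.035     ] [0.52227798 0.01998765 0.035     ] yaw 0.10155278406190456 0.16722466363068464
```

View pics/w0c.png

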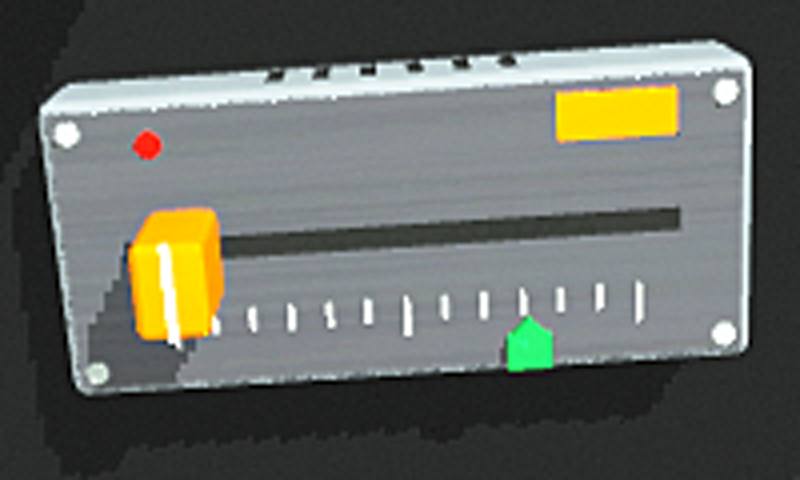

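```bash
cat > e.py <<'E'
from h import *
p=camera_params('wrist')
s=np.array([ray(p,(230+a/4-.4,180+b/4-.4),.035) for a,b in [(66,134),(725,91),(97,373),(723,333)]])
d=s[1]+s[3]-s[0]-s[2]; psi=np.arctan2(-d[0],d[1]); c=s.mean(0)
for d in (s[1]-s[0],s[3]-s[2]): print('yaw',np.arctan2(-d[0],d[1]))
y=np.array([-np.sin(psi),np.cos(psi)]);x=np.array([np.cos(psi),np.sin(psi)])
print('psi',psi,'c',c,'span',np.hypot(*d[:2]))
for n,u,z in(('grip',(272.4,253.2),.071),('flagtip',(361.6,259.1),.038),('flagblob',(361.86,266.36),.0375),('slotend',(399.6,234.4),.035)):
    q=ray(p,u,z)[:2]; print(n,q,'local',(q-c[:2])@x,(q-c[:2])@y)
E
python3 e.py
```

```text
yaw 0.12734143888448118
yaw 0.12937031429565074
psi 0.12835576917884772 c [ 0.49658372 -0.06798235  0.035     ] span 0.16448645608407791
grip [ 0.5035374  -0.12183185] local 3.54679895567227e-06 -0.05429660926586137
flagtip [ 0.51570668 -0.03407318] local 0.023306140559851946 0.03118242340411385
flagblob [ 0.52382947 -0.03297216] local 0.03150304995800623 0.031234639571270394
slotend [0.48782031 0.0025197 ] local 0.0003331983160547037 0.07104383207786184
```

```bash
cat > g.py <<'E'
from h import *
psi=.128; q=quat(psi); c=np.array([.49658,-.06798]); y=np.array([-np.sin(psi),np.cos(psi)]);x=np.array([np.cos(psi),np.sin(psi)])
def P(l,z,lx=0): return [*(c+y*l+x*lx),z]
E
python3 - <<'E'
from g import *
move_ptp(P(-.0543,.13),q); move_gripper(.05,20)
movel(P(-.0543,.063),speed=.1); move_gripper(0.0,20)
print(read_time_s(),read_finger_gap(),read_grasp_force(),read_ft_force())
movel(P(.0312,.063),speed=.06)
print(read_time_s(),read_finger_gap(),read_ft_force(),read_eef_pos(),P(.0312,.063))
move_gripper(.05); print(read_ft_force())
movel(P(.0312,.13),speed=.12)
move_ptp([*(c+y*.031-x*.03),.25],q); print(read_time_s())
im,p=snap('wrist','w1.png'); find('wrist',p)
cv2.imwrite('pics/w1c.png',cv2.resize(im[180:300,220:420,::-1],None,fx=4,fy=4,interpolation=cv2.INTER_CUBIC))
E
```

```text
5.725 0.017676581015940072 25.972708761692047 [-0.39183331  0.09089935  3.38681453]
7.3 0.017446029998365593 [-1.18720452 -0.89464402  7.95244987] [ 0.49308748 -0.03677278  0.06362272] [np.float64(0.4925972962603522), np.float64(-0.03703524162443347), 0.063]
[-0.38884251 -0.78442092  0.7206973 ]
9.0417
wrist orange_grip 0.89 [319.5 253.8] [ 0.4929 -0.036   0.071 ]
wrist blue_grip 0.93 [ 39.4 209.5] [ 0.4839 -0.2912  0.071 ]
wrist orange_flag 0.59 [317.5 262.2] [ 0.5144 -0.0354  0.035 ]
wrist orange_unit 0.92 [292.7 232.8] [ 0.496 -0.066  0.   ]
```

View pics/w1c.png

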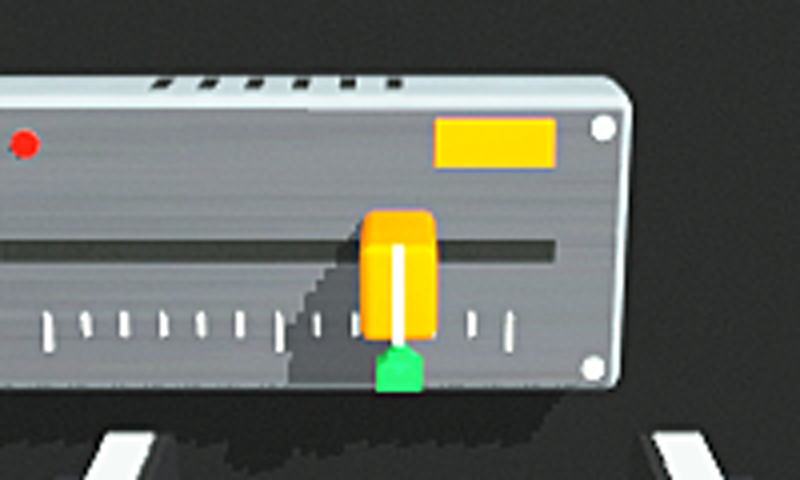

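The white line (about column 398 in the crop) lines up with the flag (about 399.5). I'll put a number on the remaining offset.

```bash
python3 - <<'E'
from g import *
im=cv2.imread('pics/w1.png')[:,:,::-1].copy(); p=camera_params('wrist')
f,n=blob(im,(45,120,80),(80,255,255),(305,340,255,285))
w,m=blob(im,(0,0,200),(180,90,255),(312,328,240,266))
o,k=blob(im,(8,120,80),(30,255,255),(305,335,242,266))
print(f,n,w,m,o,k)
for u,z in((f,.0375),(w,.071),(o,.071)):
    r=ray(p,u,z)[:2]-c; print(r@x,r@y)
E
```

```text
[319.44444444 272.19047619] 126 [319. 253.] 75 [319.02997275 252.86103542] 367
0.03153974872961167 0.02963726133163744
-0.0006966850748149481 0.02947755499864001
-0.0008317499422514987 0.02950533573214615
```

```bash
python3 -c "
from bench import *
print(sign_off(),read_time_s())"
```

```text
the job is handed in; nothing more can be done
the job is handed in; nothing more can be done
```

The orange grip's white line is level with its green flag to within about 0.2 mm by the wrist camera. I released the grip, never touched the blue fader, and handed the job in at about 9 s.

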